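# Make up two epoxy repair kits

### The job

Make up the two repair kits. Bonding kit, in the black tray: stand the blue-capped slow hardener in the round well, and press the twin glue cartridge into the clip cradle until both orange catches have snapped over its ends. Fairing kit, in the green tray: stand the red-capped fast hardener in the smaller round well and the filler jar in the larger one, and lay the yellow sanding block grit-side down in the long pocket; keep the bottles and the jar upright throughout, and leave the yellow-capped bottle where it stands.

Things in the scene. Friction and masses are not known exactly. Their poses are not given: they have to be found in the camera images.
- slow_c (a point): white plastic hardener bottle with a blue screw cap and a blue stripe round its paper label, standing on the bench. 48 mm across, 84 mm tall; straight-sided up to 56 mm, cap 35 mm across. The point is on its axis, half-way up (42 mm above its underside); z is up.
- fast_c (a point): white plastic hardener bottle with a red screw cap and a red stripe round its paper label, standing on the bench. 48 mm across, 84 mm tall; straight-sided up to 56 mm, cap 35 mm across. The point is on its axis, half-way up (42 mm above its underside); z is up.
- spare_c (a point): white plastic hardener bottle with a yellow screw cap and a yellow stripe round its paper label, standing on the bench. 48 mm across, 84 mm tall; straight-sided up to 56 mm, cap 35 mm across. The point is on its axis, half-way up (42 mm above its underside); z is up. It belongs to neither kit.
- filler_c (a point): squat filler jar, red-brown with a black lid and a white label, standing on the bench. 58 mm across, 62 mm tall, straight-sided. The point is on its axis, half-way up (31 mm above its underside); z is up.
- block_c (a point): yellow hand sanding block, dark grit side down. Base 108 x 48 mm, 16 mm thick; above it a grip 74 mm long and 30 mm wide, rising to 50 mm over the underside (hold it across the 30 mm). The point is at the centre, 25 mm above the underside; x along its length, y across, z up. May lie either way round.
- cartridge_c (a point): twin glue cartridge lying flat: cream and amber barrels side by side, 46 mm across both, 4 to 26 mm above its underside, between two black end plates 58 mm wide, 30 mm high, 108 mm apart over their outsides (100 at the bevelled feet); 9 mm plug at the +x end. Point: centre, 15 mm above the underside; x lengthwise, z up. Hold it across the 46 mm at mid-length. Fits the cradle either way round.
- black_tray: bonding tray, fixed: black block 170 (x) x 176 (y) x 24 mm high, origin at the centre of its underside, z up. A round well, 66 mm across with a grey floor 10 mm above the bench, is centred at x +40, y +42 mm. Two cream spreaders lie at x +40, y -42 mm (top 28 mm above the bench). The clip cradle stands at x -42, y 0, lengthwise along y.
- green_tray: fairing tray, fixed: green block 170 (x) x 176 (y) x 24 mm high, origin at the centre of its underside, z up. Pockets with pale green floors 10 mm above the bench: round well 66 mm across at x +40, y -42 mm; larger round well 76 mm across at x +40, y +42 mm; long pocket 66 (x) by 126 mm (y) at x -42, y 0 mm.
- clip_seat (a point): grey clip cradle, a sprung orange catch at each end. Point: where the cartridge's centre lies when home; x lengthwise, z up. Its floor is 15 mm below (34 above the bench, 40 mm wide at mid-length, so fingers pass beside it). Hooks: tips 98 mm apart, 31 mm above the floor, sloped tops widening to 117 mm at 47 mm. Straight push of 5 to 15 N swings them out 5 mm each; they snap back over the ends.

How it is judged:
By the outcome, as a careful person would: the job done as asked, in the order asked, and still so for the second after the job is handed in, with the robot touching nothing.
It also fails if it takes over 134 s, if anything falls off the work surface, if the arm or the gripper's body presses on something with over 40 N, if the wrist force passes 120 N, or if a joint passes its speed limit or range.

### The arm

A 6-joint arm with a two-finger parallel gripper is mounted at the origin on the work surface. World frame = base frame: x ahead of the robot, y to its left, z up, the work surface at z = 0. Lengths are in m, angles in degrees, forces in N, time in s.
With the tool pointing down it reaches from about 0.275 to 0.975 m from the base axis. Payload 8.4 kg.
Tool frame: the origin (TCP) lies at the very end of the fingers, on their centre line; the grasp point (between the pads) lies 19 mm behind it (grip_point_offset is the distance from the TCP to the grasp point, in m); z points along the fingers, y is the direction in which the jaws open and shut (so a half turn about z gives the same grasp; the last joint's range is limited). The gripper opens to 92 mm and grips with 3 to 60 N. Pads are 20 mm wide; open, the fingers measure 128 mm over their backs; the gripper's body (75 mm by 189 mm) begins 69 mm behind the grasp point.
Start: joints at [-0.138, 20.225, 93.587, -0, 66.188, -0.138], TCP at [0.625, -0, 0.215] pointing down, gripper open.
Joint ranges: [-150.9, 150.9], [-52.94, 120.26], [3.33, 152.33], [-74.26, 254.26], [0, 154.13], [-172.89, 172.89]. Speed limits (degrees/s): [127.2, 127.2, 159.86, 180, 180, 180].

### API

Orientations are given as [roll, pitch, yaw] about the fixed x, y, z axes, in that order (R = Rz(yaw) Ry(pitch) Rx(roll)).
In Python, from station import * gives the robot as it stands. Calls block until the motion is done:
- move_to(position, orientation): joint-space move of the TCP to a pose.
- movel(position, vel=0.15, rotation=None, guard=None): straight line of the TCP; rotation=None keeps the orientation; vel is the mean speed in m/s. With guard (N) it stops when the force on the tool has changed by that much, and returns True; else False.
- move_joints(angles): joint-space move.
- open_gripper() and clamp(): open the fingers fully, or close them until they stop; the grip force is fixed at half the most.
- pause(seconds).
- solve_ik(position, orientation): joint angles nearest the present ones, or None.
- get_image(name): name is "scene" or "side" or "wrist"; returns a dict with "image" (420x560x3 uint8, red, green, blue), "fov_y" (degrees; the focal length in pixels is half the picture's height over the tangent of half this angle, whatever the lens; pixels are square), "cx", "cy" (the principal point, pixels), "k1" (the pictures are not rectified: a ray, as slopes to the right and down, at radius r is drawn at 1 + k1 r^2 times it, then the intrinsics apply), "camera_from_world" (4x4, takes a point from world to camera coordinates). Camera axes: x right, y up, looking along -z (the intrinsics and any distortion apply to the point x, -y, -z); pixel columns grow to the right and rows downward; lengths in m; the calibration is good to about 2 mm. A picture is of the moment at which its call begins. There is no depth.
A pose or a line that the arm cannot do raises Unreachable and nothing moves.
- close_job(): hands the job in, once; it reports no verdict.
Readings, each from a call of its own:
- get_clock(): time.
- get_joints(): joint angles.
- get_joint_vel(): joint speeds.
- get_effort(): joint torques, N m.
- get_tool_pos(): TCP position.
- get_orientation(): TCP orientation.
- get_force(): force on the tool from outside, world axes, zero at the start.
- get_torque(): the same for the moment, N m.
- get_width(): finger opening in m.
Only numpy, scipy, OpenCV 4.12 (cv2) and the standard library are available. Lean on these libraries where they do the work, as an engineer would, in place of code of your own. Each camera call takes 0.05 s, during which the arm holds its last target.

## Working session

There is one attempt and no reset: what is moved stays moved. The work goes in short steps, each a Python script; the robot and the scene stay as the last script left them, time stands still between calls to the robot, and variables do not carry over. Pictures are saved under pics/ and viewed, and the job is handed in when it is done.

```bash
mkdir -p pics; ls; python3 - <<'E'
from station import *
import cv2
print(get_clock())
for n in ["scene","side","wrist"]:
    d=get_image(n); cv2.imwrite(f"pics/{n}0.png",d["image"][:,:,::-1])
    print(n,d["fov_y"],d["cx"],d["cy"],d["k1"]); print(d["camera_from_world"])
print(get_clock())
E
```

```text
pics
0.0
scene 42.374654011590565 272.82619369741417 214.77899006227514 -0.11357404134956965
[[-0.20215514  0.97928208  0.01182796  0.11141643]
 [-0.84432393 -0.18038958  0.50455595  0.44715744]
 [ 0.49623624  0.09201195  0.86329797 -1.50553135]
 [ 0.          0.          0.          1.        ]]
side 50.75089789774934 273.11494997231995 205.85067640103057 -0.12948678120681512
[[ 0.99962822 -0.02377106  0.01335532 -0.52982861]
 [ 0.01047961  0.78715463  0.61666665 -0.0324796 ]
 [-0.02517152 -0.61629743  0.78711109 -0.89208033]
 [ 0.          0.          0.          1.        ]]
wrist 65.48914168103016 281.7295883278136 209.09670183143749 -0.0016412165540119804
[[ 9.99997007e-01 -1.08831863e-03 -2.19120397e-03 -6.24313364e-01]
 [ 3.87963324e-04  9.54820687e-01 -2.97182276e-01  3.26658155e-02]
 [ 2.41563589e-03  2.97180537e-01  9.54818251e-01 -3.93887861e-01]
 [ 0.00000000e+00  0.00000000e+00  0.00000000e+00  1.00000000e+00]]
0.15
```

View pics/scene0.png

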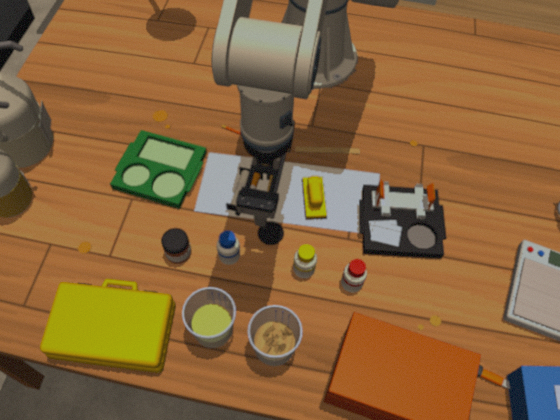

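View pics/side0.png

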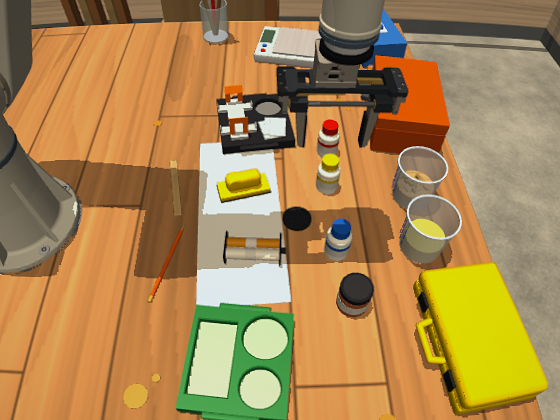

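View pics/wrist0.png

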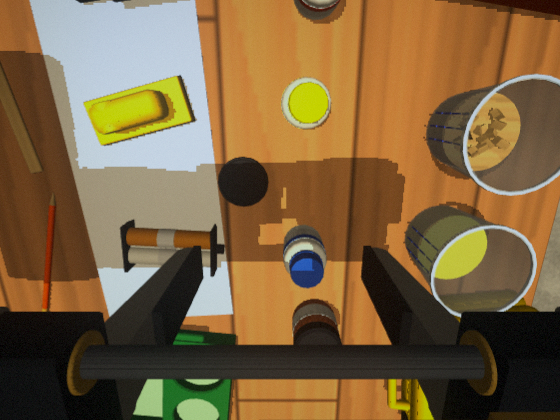

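```bash
cat > h.py <<'E'
from station import *
import numpy as np, cv2, pickle
def snap(n,name):
    d=get_image(n); cv2.imwrite(f"pics/{name}.png",d["image"][:,:,::-1]); pickle.dump(d,open(f"pics/{name}.pkl","wb")); return d
def load(name): return pickle.load(open(f"pics/{name}.pkl","rb"))
def K(d):
    f=d["image"].shape[0]/2/np.tan(np.radians(d["fov_y"]/2)); return f
def p2w(d,u,v,z):
    f=K(d); a=np.array([[f,0,d["cx"]],[0,f,d["cy"]],[0,0,1.]])
    x,y=cv2.undistortPoints(np.array([[[u,v]]],float),a,np.array([d["k1"],0,0,0.]))[0,0]
    T=np.array(d["camera_from_world"]); R=T[:3,:3]; c=-R.T@T[:3,3]
    r=R.T@np.array([x,-y,-1]); s=(z-c[2])/r[2]; return c+s*r
def w2p(d,P):
    f=K(d);T=np.array(d["camera_from_world"]); P=np.atleast_2d(P); q=P@T[:3,:3].T+T[:3,3]
    x=q[:,0]/-q[:,2]; y=-q[:,1]/-q[:,2]; r=1+d["k1"]*(x*x+y*y)
    return np.c_[d["cx"]+f*x*r,d["cy"]+f*y*r]
def crop(name,u0,v0,u1,v1,s,out):
    im=cv2.imread(f"pics/{name}.png")[v0:v1,u0:u1]; im=cv2.resize(im,None,fx=s,fy=s,interpolation=cv2.INTER_CUBIC)
    st=20
    for u in range((u0//st+1)*st,u1,st):
        cv2.line(im,(int((u-u0+.5)*s),0),(int((u-u0+.5)*s),8),(255,0,255),1); cv2.putText(im,str(u),(int((u-u0)*s)-8,20),0,.35,(255,0,255),1)
    for v in range((v0//st+1)*st,v1,st):
        cv2.line(im,(0,int((v-v0+.5)*s)),(8,int((v-v0+.5)*s)),(255,0,255),1); cv2.putText(im,str(v),(10,int((v-v0)*s)+4),0,.35,(255,0,255),1)
    cv2.imwrite(f"pics/{out}.png",im)
E
python3 - <<'E'
from h import *
print(get_orientation())
o=get_orientation()
d=load if 0 else None
move_to([0.55,0.15,0.36],o); snap("wrist","wA"); 
move_to([0.55,-0.22,0.36],o); snap("wrist","wB"); snap("scene","sB"); snap("side","dB")
print(get_clock(),get_joints())
E
```

```text
[-1.79938201e+02  3.27767115e-04  9.00001148e+01]
2.625 [-2.18256220e+01  1.14301948e+01  8.71305725e+01 -1.09075834e-02
  8.14967639e+01 -2.19143032e+01]
```

View pics/wA.png

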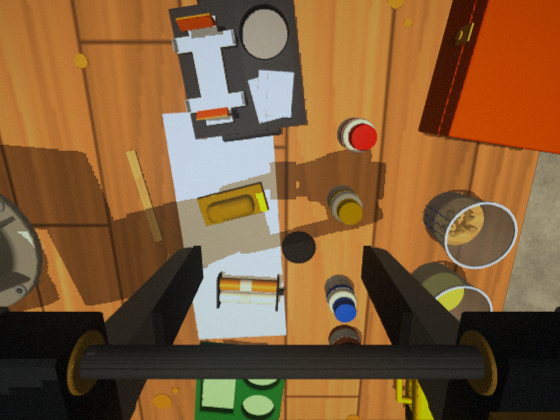

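View pics/wB.png

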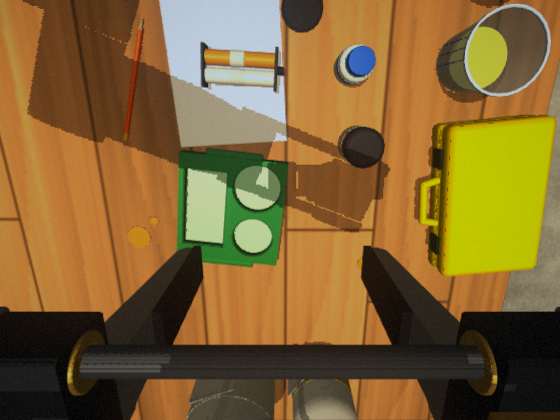

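```bash
python3 - <<'E'
from h import *
crop("wA",155,0,315,145,5,"cA1")
crop("wA",180,100,390,330,2.6,"cA2")
crop("wB",170,135,300,275,4.2,"cB1")
crop("wB",190,0,400,175,3.4,"cB2")
E
```

```text
(no output)
```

View pics/cA1.png

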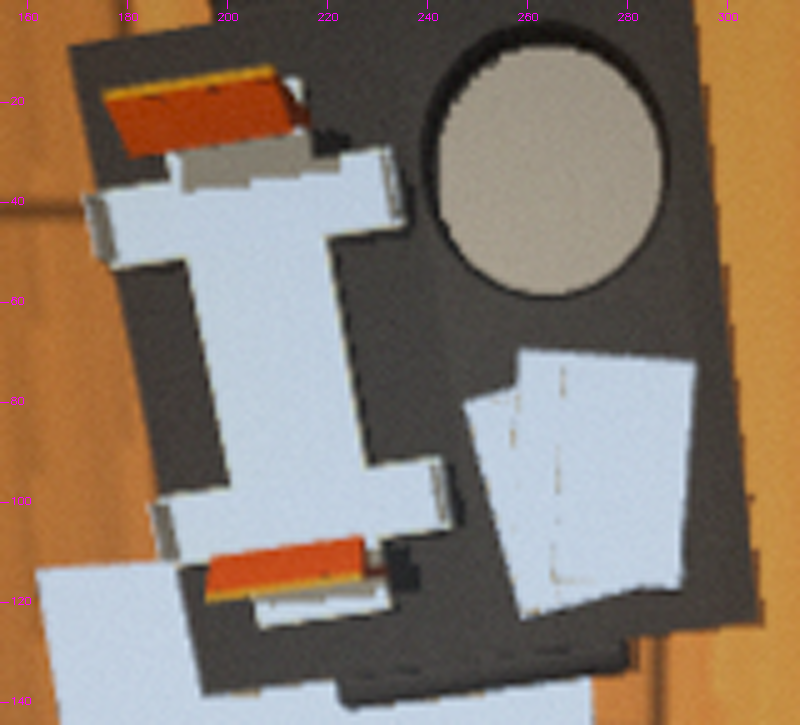

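View pics/cA2.png

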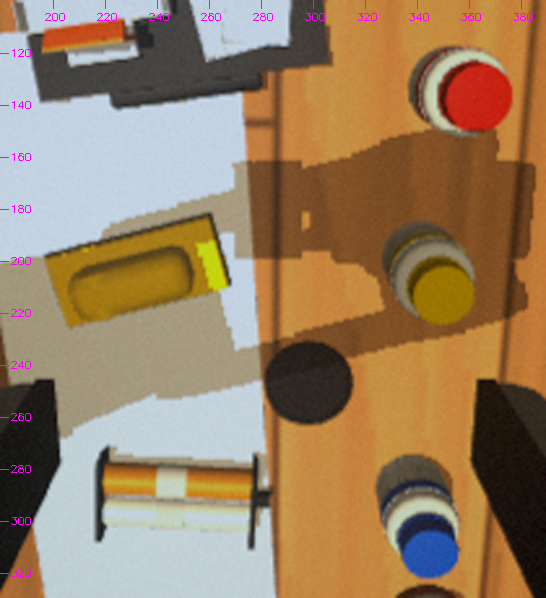

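View pics/cB1.png

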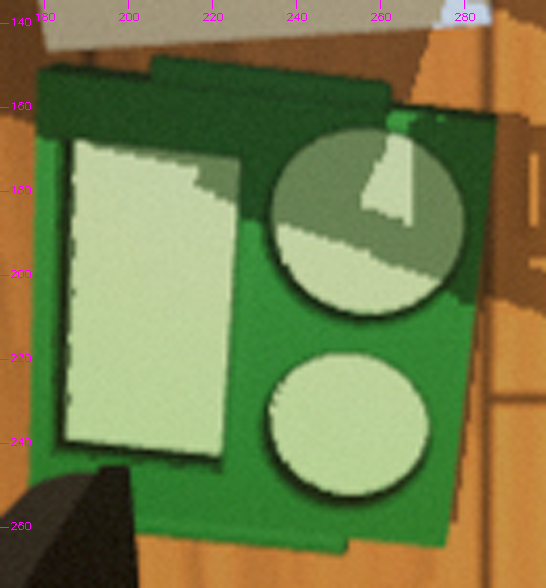

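View pics/cB2.png

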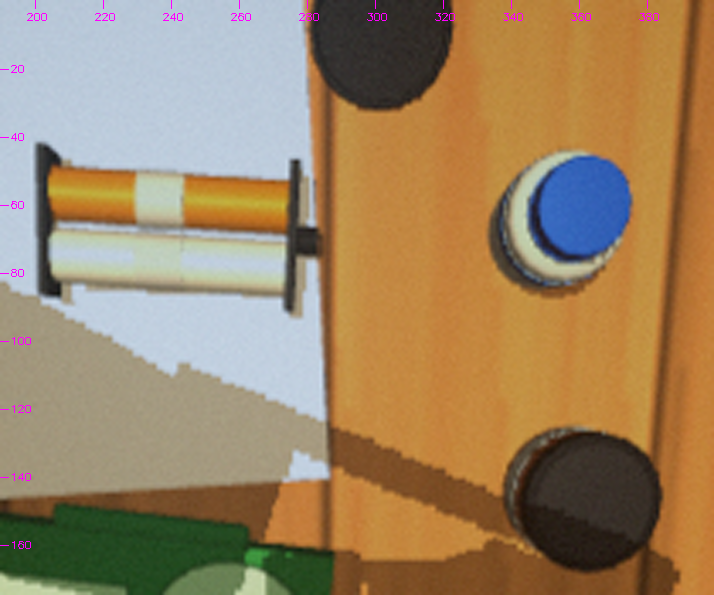

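```bash
cat > fit.py <<'E'
from h import *
def rigid(L,W):
    L=np.array(L,float);W=np.array(W)[:,:2];cl=L.mean(0);cw=W.mean(0);a=L-cl;b=W-cw
    th=np.arctan2((a[:,0]*b[:,1]-a[:,1]*b[:,0]).sum(),(a*b).sum()); R=np.array([[np.cos(th),-np.sin(th)],[np.sin(th),np.cos(th)]])
    t=cw-R@cl; res=(L@R.T+t-W)*1000
    return t,np.degrees(th),res.round(1).tolist()
A=load("wA");B=load("wB")
if __name__=="__main__":
    print("black",rigid([(.085,-.088),(-.085,-.088),(-.085,.088),(.04,.042)],[p2w(A,*p,.024) for p in [(307.4,125),(196,139),(169,9),(263.7,32)]]))
    print("green",rigid([(-.085,.088),(.085,.088),(.085,-.088),(.04,.042),(.04,-.042)],[p2w(B,*p,.024) for p in [(179.5,151),(287.9,162.4),(276,265.2),(257.5,188.5),(252.7,236.8)]]))
    print("slow",p2w(B,362,61.2,.084),"fillr",p2w(B,364.1,147.6,.062),"fast",p2w(A,363.8,137.3,.084),"spare",p2w(A,350.4,213,.084))
    print("slowA",p2w(A,180+431/2.6,100+553/2.6,.084))
    print("block",rigid([(-.054,.024),(.054,.024),(.054,-.024),(-.054,-.024)],[p2w(A,*p,.016) for p in [(197.3,198.5),(261.2,182.3),(268,210),(207.7,225.4)]]))
    o=np.array([190,0]);
    print("cart",rigid([(-.054,.029),(-.054,-.029),(.054,.029),(.054,-.029)],[p2w(B,*(o+np.array(p)/3.4),.03) for p in [(37,143),(37,297),(300,160),(295,312)]]))
E
python3 fit.py
```

```text
black (array([0.49123549, 0.28650019]), np.float64(7.497019147362368), [[-0.7, 1.3], [-0.3, -0.4], [-0.2, 0.0], [1.1, -0.9]])
green (array([ 0.46602387, -0.29420725]), np.float64(-6.479152872890061), [[-0.8, 0.6], [1.0, -1.0], [0.7, 1.0], [-0.6, 0.1], [-0.3, -0.6]])
slow [ 0.65069369 -0.0784318   0.084     ] fillr [ 0.66670944 -0.18824934  0.062     ] fast [0.65894806 0.19611173 0.084     ] spare [0.64759337 0.08977876 0.084     ]
slowA [ 0.65049939 -0.07634569  0.084     ]
block (array([0.4696494 , 0.08268502]), np.float64(14.635922599842457), [[0.1, -0.3], [-0.2, 0.1], [1.6, 0.2], [-1.5, -0.0]])
cart (array([ 0.4897504 , -0.07974191]), np.float64(-3.2882136184924784), [[-0.3, -0.5], [0.7, 0.5], [0.3, -0.3], [-0.7, 0.4]])
```

```bash
cat > ov.py <<'E'
from h import *
def draw(name,box,s,out,polys):
    d=load(name); im=cv2.resize(d["image"][:,:,::-1].copy(),None,fx=s,fy=s,interpolation=cv2.INTER_CUBIC)
    for P in polys:
        q=((w2p(d,P)+.5)*s).round().astype(int); cv2.polylines(im,[q.reshape(-1,1,2)],False,(255,0,255),1)
    u0,v0,u1,v1=[int(b*s) for b in box]; cv2.imwrite(f"pics/{out}.png",im[v0:v1,u0:u1])
def circ(x,y,r,z): t=np.linspace(0,2*np.pi,40); return np.c_[x+r*np.cos(t),y+r*np.sin(t),z+0*t]
def tf(pose,P): 
    x,y,a=pose;a=np.radians(a);P=np.array(P,float);R=np.array([[np.cos(a),-np.sin(a)],[np.sin(a),np.cos(a)]]);Q=P.copy();Q[:,:2]=P[:,:2]@R.T+[x,y];return Q
def rect(pose,lx,ly,z,cx=0,cy=0): return tf(pose,[[cx+a*lx/2,cy+b*ly/2,z] for a,b in [(1,1),(1,-1),(-1,-1),(-1,1),(1,1)]])
E
cat > poses.py <<'E'
black=(.4912,.2865,7.5); green=(.4660,-.2942,-6.48); slow=(.6507,-.0775); filler=(.6667,-.1882); fast=(.6589,.1961); spare=(.6476,.0898)
block=(.4696,.0827,14.6); cart=(.4898,-.0797,-3.3)
E
python3 - <<'E'
from ov import *; from poses import *
P=[]
for b in (black,green): P.append(rect(b,.17,.176,.024))
P.append(circ(*tf(black,[[.04,.042,0]])[0,:2],.033,.024))
P.append(circ(*tf(green,[[.04,.042,0]])[0,:2],.038,.024));P.append(circ(*tf(green,[[.04,-.042,0]])[0,:2],.033,.024))
P.append(rect(green,.066,.126,.024,-.042,0))
P.append(rect(black,.040,.108,.034,-.042,0))
for b in (slow,fast,spare): P+= [circ(*b,.0175,.084),circ(*b,.024,0)]
P+=[circ(*filler,.029,.062),circ(*filler,.029,0)]
P+=[rect(block,.108,.048,.016),rect(block,.108,.048,0),rect(cart,.108,.058,.03)]
draw("dB",(170,80,380,420),1.75,"odB",P)
draw("dB",(180,80,380,230),4,"odB1",P)
draw("dB",(170,200,410,380),3.3,"odB2",P)
draw("sB",(100,110,460,310),2.2,"osB",P)
E
```

```text
(no output)
```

View pics/odB1.png

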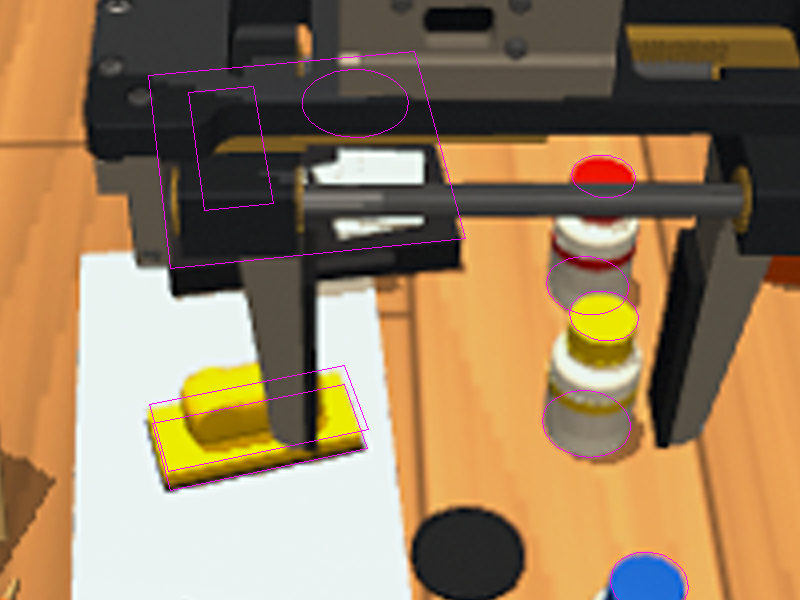

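View pics/odB2.png

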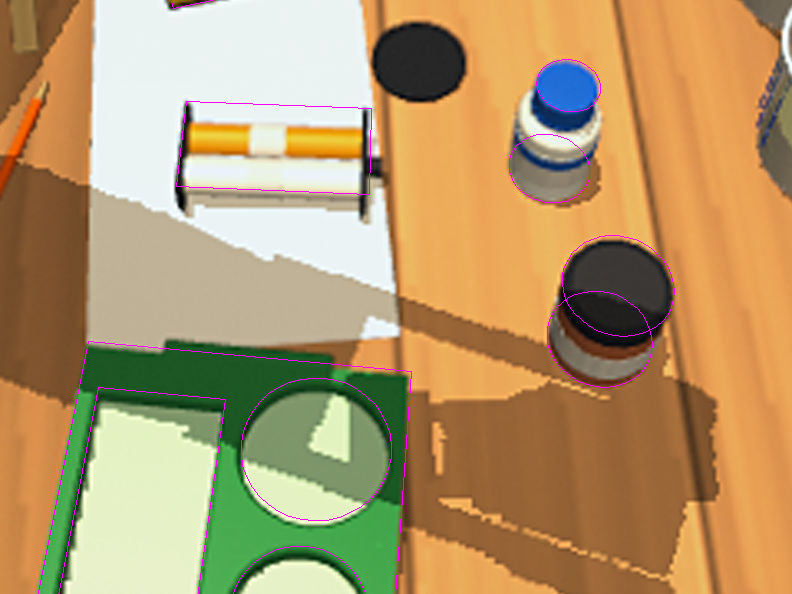

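View pics/osB.png

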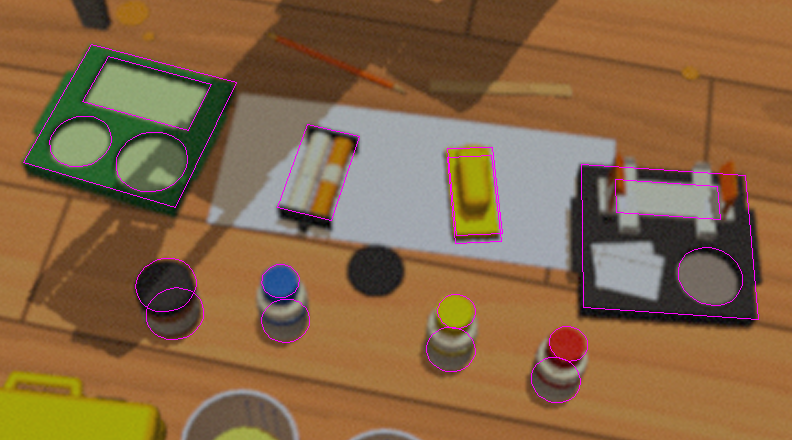

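```bash
cat >> h.py <<'E'
def yawnear(yaw):
    # pick jaw half-turn that keeps joint 6 most central
    best=None
    return yaw
def ori(yaw): return [180,0,yaw]
def goto(x,y,z,yaw): 
    best=None
    for k in (0,180,-180):
        q=solve_ik([x,y,z],ori(yaw+k))
        if q is None: continue
        c=max(abs(np.array(q)-np.array(get_joints())))+ (1000 if abs(q[5])>165 else 0)
        if best is None or c<best[0]: best=(c,yaw+k)
    move_to([x,y,z],ori(best[1])); 
def pick(x,y,z,yaw,up):
    goto(x,y,z+.10,yaw); movel([x,y,z],.12); clamp(); w=get_width(); movel([x,y,up],.2); print("width",w,get_width(),"F",get_force().round(1) if hasattr(get_force(),'round') else get_force())
def place(x,y,z,yaw,up,guard=8):
    goto(x,y,up,yaw); movel([x,y,z+.012],.15); g=movel([x,y,z-.002],.03,guard=guard); print("guard",g,get_tool_pos()); open_gripper(); movel([x,y,up],.2); print("t",get_clock())
E
python3 - <<'E'
from h import *; from poses import *; from ov import tf
yb=black[2]
p=tf(black,[[.04,.042,0]])[0]; print(p)
for X in [(*slow,.1),(p[0],p[1],.034)]: print([np.round(q,0) if q is not None else None for q in (solve_ik(X,ori(yb+k)) for k in (0,180))])
pick(*slow,.024,yb,.16)
goto(p[0],p[1],.16,yb); snap("wrist","w1"); snap("side","d1"); snap("scene","s1"); print(get_clock())
E
```

```text
[0.52537569 0.33336173 0.        ]
[array([-7., 30., 95., -0., 55., 76.]), array([  -7.,   30.,   95.,    0.,   55., -104.])]
[array([ 32.,  32., 101.,  -0.,  47., 115.]), array([ 32.,  32., 101.,   0.,  47., -65.])]
width 0.04768975460397798 0.04730411020607985 F [ 0.4  0.6 -1. ]
8.2083
```

```bash
python3 - <<'E'
from h import *
a=cv2.imread("pics/d1.png")[20:240,180:400];b=cv2.imread("pics/s1.png")[110:330,330:500]
cv2.imwrite("pics/c1.png",np.hstack([cv2.resize(a,None,fx=2,fy=2),cv2.resize(b,None,fx=2,fy=2)]))
E
```

```text
(no output)
```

View pics/c1.png

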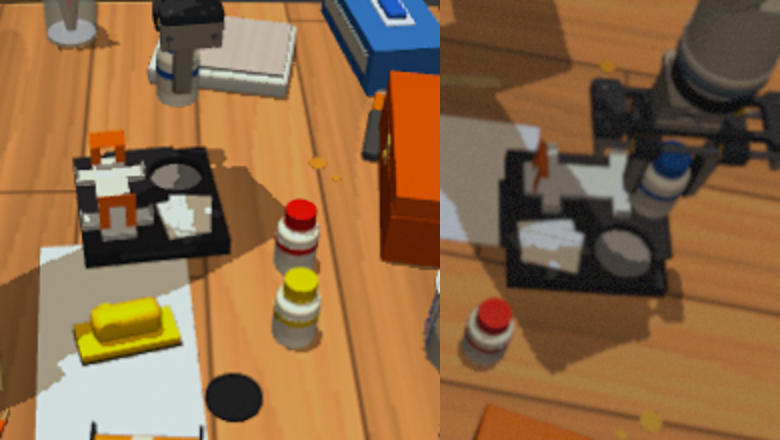

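View pics/w1.png

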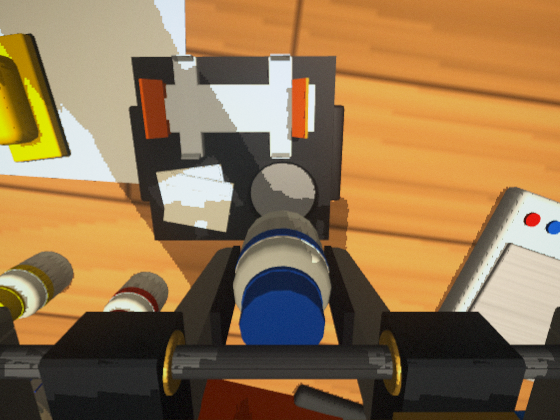

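The blue-capped bottle hangs upright between the fingers, at (280,270) in the wrist view, and the well is just ahead of it at (283,190). I'll place it and then lift the cartridge.

```bash
python3 - <<'E'
from h import *; from poses import *; from ov import tf
yb=black[2]
p=tf(black,[[.04,.042,0]])[0]
place(p[0],p[1],.034,yb,.16); snap("wrist","w2a")
pick(cart[0],cart[1],.003,cart[2],.18)
s=tf(black,[[-.042,0,0]])[0]; print(s)
goto(s[0]+.0,s[1],.18,yb); snap("wrist","w2"); snap("side","d2"); snap("scene","s2"); print(get_clock(),get_orientation(),get_joints())
a=cv2.imread("pics/d2.png")[20:240,180:400];b=cv2.imread("pics/s2.png")[110:330,330:500]
cv2.imwrite("pics/c2.png",np.hstack([cv2.resize(a,None,fx=2,fy=2),cv2.resize(b,None,fx=2,fy=2)]))
E
```

```text
guard True [0.52563804 0.33354026 0.03382044]
t 11.375
width 0.04575442588163347 0.04580514448159494 F [ 0.3  0.5 -0.8]
[0.44955932 0.2810179  0.        ]
17.25 [-1.79990704e+02 -1.16059712e-03 -1.72594760e+02] [ 3.17331913e+01  1.39969392e+01  1.07168261e+02 -9.33958061e-03
  5.88396871e+01 -6.56672154e+01]
```

View pics/c2.png

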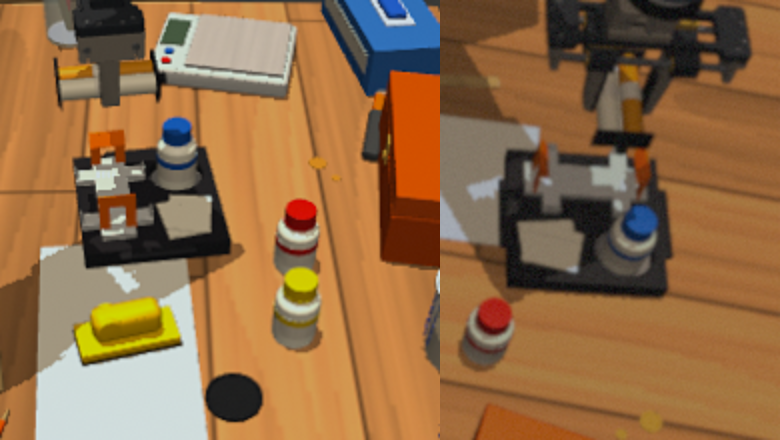

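View pics/w2.png

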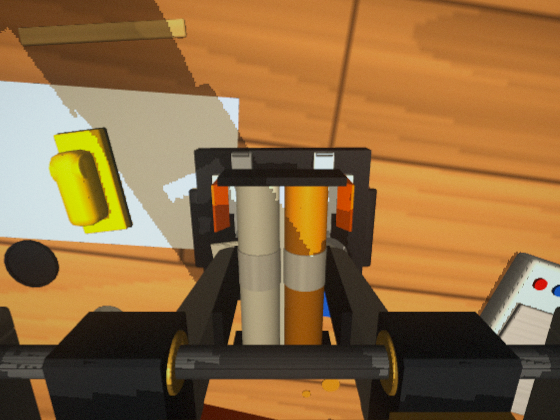

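View pics/w2a.png

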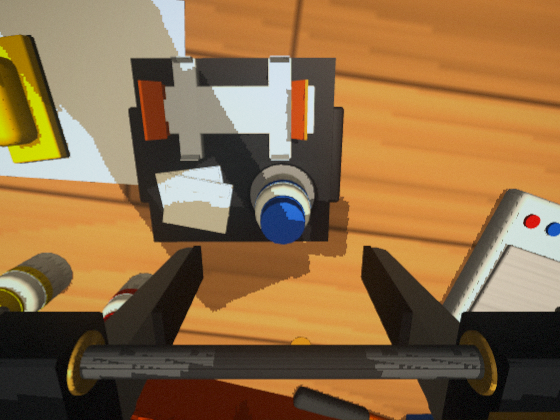

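The slow hardener stands in its well. The cartridge still needs a quarter turn, so I'll check how it sits in the grip first.

```bash
python3 - <<'E'
from h import *; from poses import *; from ov import *
s=tf(black,[[-.042,0,0]])[0]
pose=(s[0],s[1],7.5)
draw("w2",(170,140,400,300),3.4,"ow2",[rect(pose,.108,.058,.207),rect(pose,.100,.058,.177)])
draw("s2",(380,110,500,240),4,"os2",[rect(pose,.108,.058,.207),rect(pose,.100,.058,.177)])
E
```

```text
(no output)
```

View pics/ow2.png

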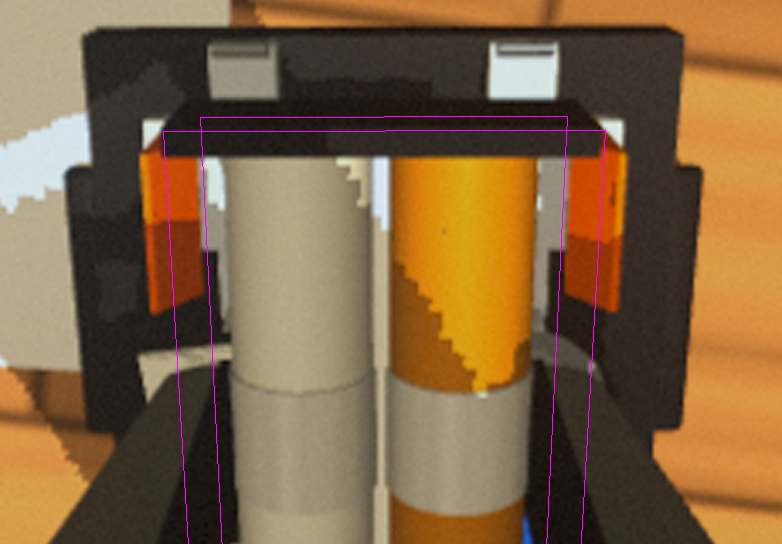

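View pics/os2.png

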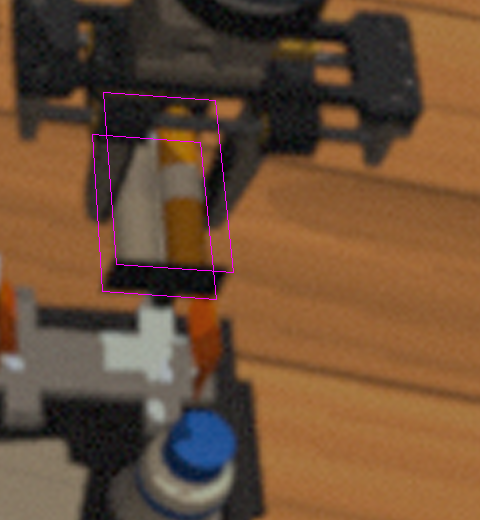

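```bash
python3 - <<'E'
from h import *; from poses import *; from ov import *
s=tf(black,[[-.042,0,0]])[0]; yb=97.5
goto(s[0],s[1],.16,yb); movel([s[0],s[1],.10],.12); snap("wrist","w3"); snap("side","d3"); snap("scene","s3"); print(get_clock(),get_orientation(),get_joints())
z=.097; pose=(s[0],s[1],97.5)
P=[rect(pose,.108,.058,z+.03),rect(pose,.1,.058,z)]
draw("s3",(360,110,480,260),4.,"os3",P)
draw("d3",(190,60,310,170),4.5,"od3",P)
E
```

```text
19.45 [-1.79915317e+02  3.72653975e-02 -8.25030153e+01] [ 3.18465191e+01  2.00274385e+01  1.10804886e+02 -1.27660295e-03
  4.90751602e+01 -1.55649602e+02]
```

View pics/os3.png

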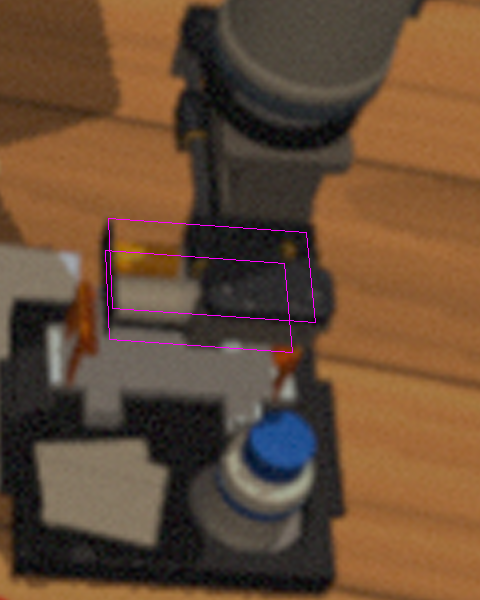

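View pics/od3.png

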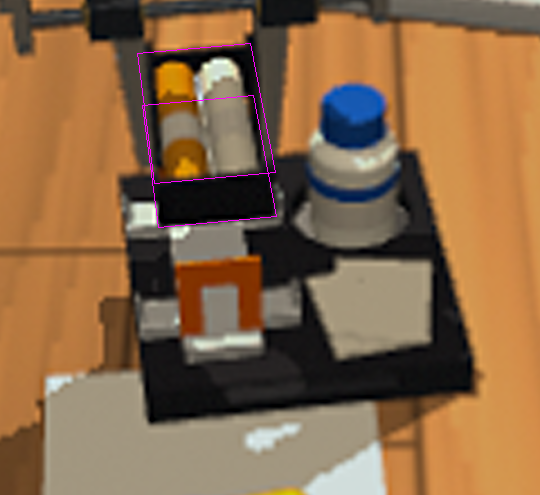

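View pics/w3.png

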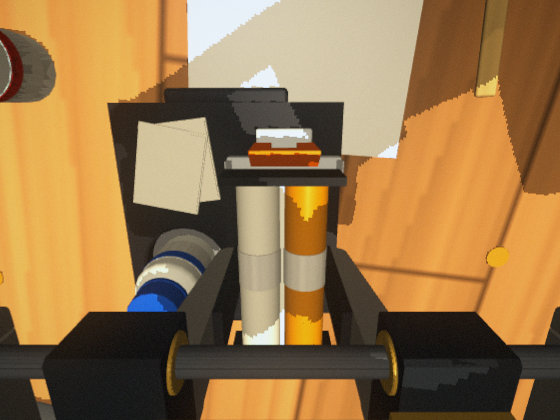

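The cartridge model lines up with the pictures, and the hook (u≈285) is centred on the cartridge (u≈286). Now I'll press it in.

```bash
python3 - <<'E'
from h import *; from poses import *; from ov import *
s=tf(black,[[-.042,0,0]])[0]
F0=get_force()
for z in (.086,.078,.07,.06,.05,.042,.0385,.037,.036):
    g=movel([s[0],s[1],z],.04,guard=38); print(z,g,np.round(get_tool_pos(),4),np.round(np.array(get_force())-F0,1))
    if g: break
snap("wrist","w4"); snap("side","d4"); print(get_clock(),get_width())
a=cv2.imread("pics/d4.png")[60:190,180:320]
cv2.imwrite("pics/c4.png",cv2.resize(a,None,fx=5,fy=4.5,interpolation=cv2.INTER_CUBIC))
E
```

```text
0.086 False [0.4494 0.2809 0.0857] [-0.8 -0.4 -0.4]
0.078 False [0.4493 0.2809 0.0777] [-0.2 -0.5 -0.5]
0.07 False [0.4496 0.2811 0.0698] [-0.7  1.5 -0.1]
0.06 False [0.4496 0.281  0.0597] [ 1.8  1.2 -2.4]
0.05 False [0.4492 0.2808 0.0495] [ 0.4  0.9 -2.4]
0.042 False [0.4493 0.2809 0.0416] [ 0.3  1.6 -2.1]
0.0385 False [0.4492 0.2807 0.0382] [-0.5  1.2 -0.4]
0.037 False [0.4496 0.281  0.0371] [-0.5  0.1  0.1]
0.036 False [0.4498 0.2815 0.0366] [-2.4  2.3  6.6]
22.65 0.04577246641404273
```

View pics/c4.png

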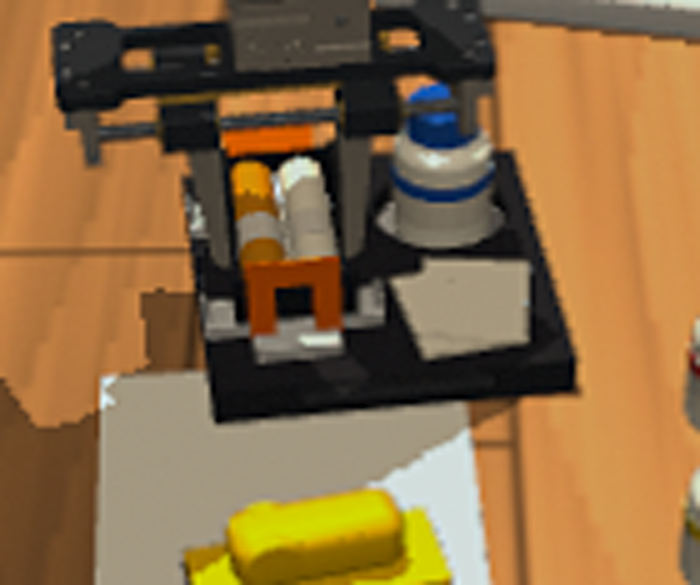

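View pics/w4.png

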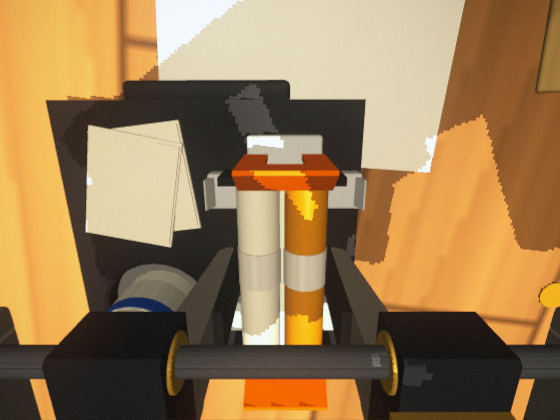

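```bash
python3 - <<'E'
from h import *; from poses import *; from ov import *
s=tf(black,[[-.042,0,0]])[0]
F0=np.array(get_force())
g=movel([s[0],s[1],.033],.02,guard=14); print(g,np.round(get_tool_pos(),4),np.round(np.array(get_force()),1))
movel([s[0],s[1],.037],.03); print(get_tool_pos(),np.round(get_force(),1))
g=movel([s[0],s[1],.0395],.02,guard=4); print("tug",g,get_tool_pos(),np.round(get_force(),1))
movel([s[0],s[1],.0375],.03)
open_gripper(); movel([s[0],s[1],.17],.2); snap("wrist","w5");snap("side","d5");snap("scene","s5"); print(get_clock())
a=cv2.imread("pics/d5.png")[60:190,180:320];b=cv2.imread("pics/s5.png")[130:260,360:480]
cv2.imwrite("pics/c5.png",np.hstack([cv2.resize(x,None,fx=3,fy=4,interpolation=cv2.INTER_CUBIC) for x in (a,b)]))
E
```

```text
True [0.4499 0.2817 0.0356] [-2.4  0.1 11.2]
[0.44953789 0.28098527 0.0370137 ] [ 0.1  0.2 -0.3]
tug True [0.44852617 0.28024923 0.03805664] [ 0.  -0.2 -0.7]
25.3333
```

View pics/c5.png

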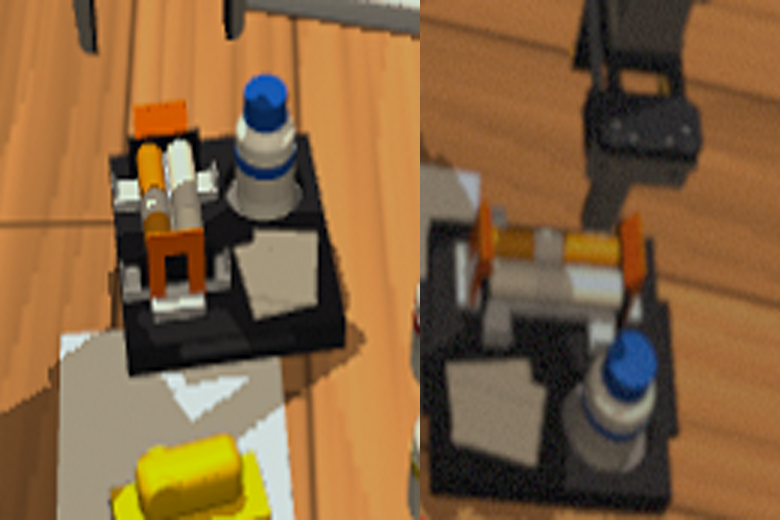

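View pics/w5.png

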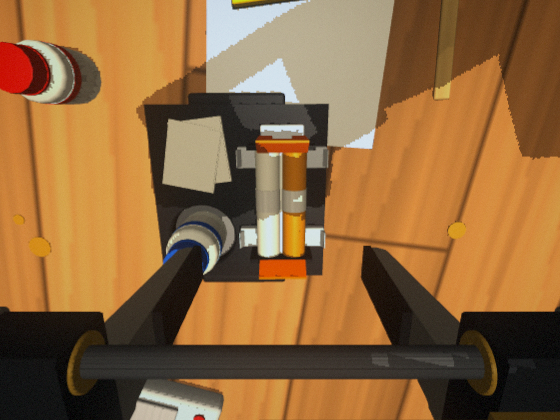

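```bash
python3 - <<'E'
from h import *; from poses import *; from ov import *
s=tf(black,[[-.042,0,0]])[0]
draw("w5",(225,115,345,285),3.5,"ow5",[rect((s[0],s[1],97.5),.108,.058,.064),rect((s[0],s[1],97.5),.098,.02,.065)])
E
```

```text
(no output)
```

View pics/ow5.png

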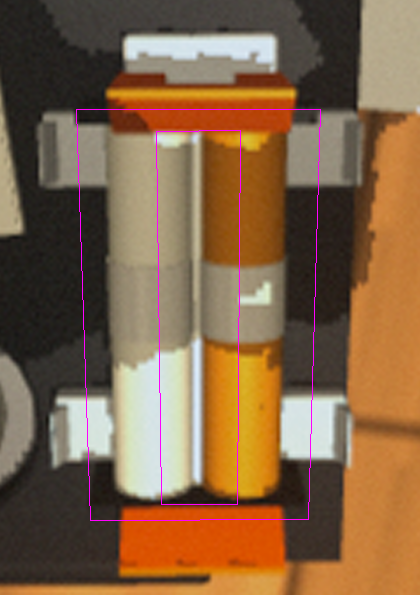

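Both hook tips sit exactly where closed tips should be, 98 mm apart, so the cartridge is home. Next is the fast hardener.

```bash
python3 - <<'E'
from h import *; from poses import *; from ov import *
y=green[2]; p=tf(green,[[.04,-.042,0]])[0]; print(p)
pick(*fast,.024,y,.16)
place(p[0],p[1],.034,y,.16)
snap("wrist","w6"); snap("side","d6")
E
```

```text
[ 0.50100448 -0.34044593  0.        ]
width 0.047567057008508856 0.047093230560719686 F [-0.3 -0.5 -2.5]
guard True [ 0.50126888 -0.34065217  0.03380784]
t 34.2083
```

View pics/w6.png

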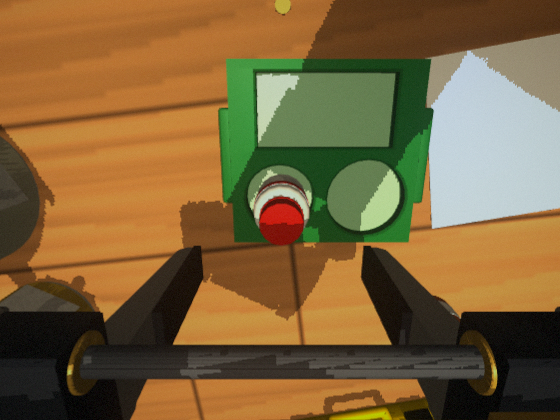

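View pics/d6.png

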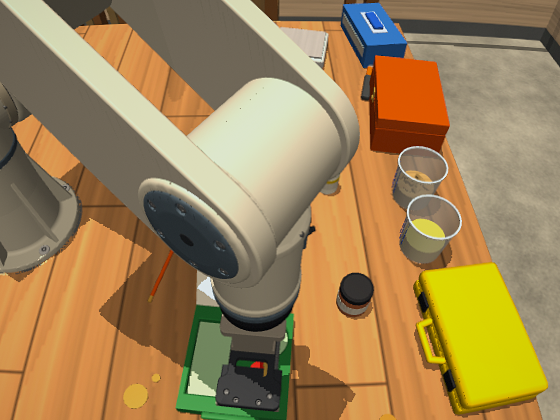

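```bash
python3 - <<'E'
from h import *; from poses import *; from ov import *
y=green[2]+90; p=tf(green,[[.04,.042,0]])[0]; print(p, p2w(load("wB"),420,200,.03),p2w(load("wB"),435,120,.05))
pick(*filler,.024,y,.15)
place(p[0],p[1],.034,y,.15)
snap("wrist","w7")
E
```

```text
[ 0.51048442 -0.25698258  0.        ] [ 0.76959093 -0.27437867  0.03      ] [ 0.76741767 -0.15088114  0.05      ]
width 0.05744468932888604 0.057280956888772556 F [ 0.6  1.  -1.2]
guard True [ 0.51079104 -0.25717885  0.03383799]
t 41.7333
```

View pics/w7.png

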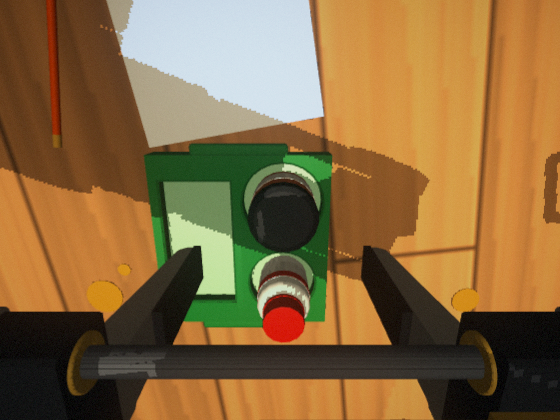

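```bash
python3 - <<'E'
from h import *; from poses import *; from ov import *
p=tf(green,[[-.042,0,0]])[0]; print(p)
pick(block[0],block[1],.020,block[2],.16)
goto(p[0],p[1],.16,green[2]+90); movel([p[0],p[1],.09],.15); snap("wrist","w8");snap("side","d8"); snap("scene","s8"); print(get_clock(),get_joints())
P=[rect((p[0],p[1],green[2]+90),.108,.048,.07),rect(green,.066,.126,.024,-.042,0)]
draw("d8",(160,240,330,420),3.2,"od8",P); draw("s8",(100,90,230,220),4,"os8",P); draw("w8",(150,100,400,380),2,"ow8",P)
E
```

```text
[ 0.42426832 -0.28946003  0.        ]
width 0.029568124244781467 0.029962867672201052 F [-0.3 -0.7 -1.6]
48.0333 [-3.44554368e+01  1.96140939e+01  1.13166412e+02  1.14395487e-03
  4.71088681e+01 -2.79961640e+01]
```

View pics/od8.png

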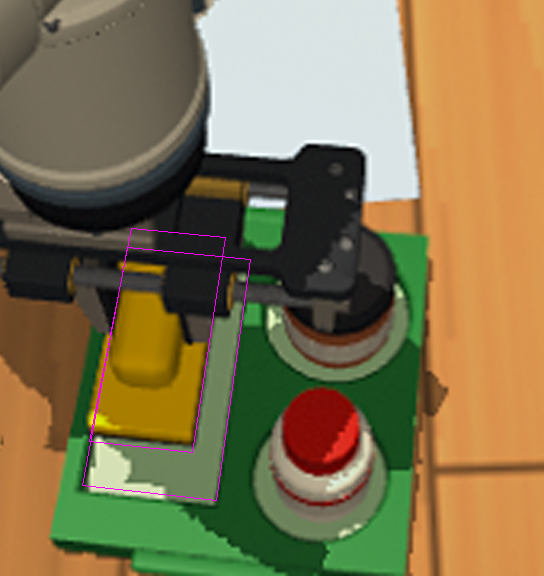

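View pics/os8.png

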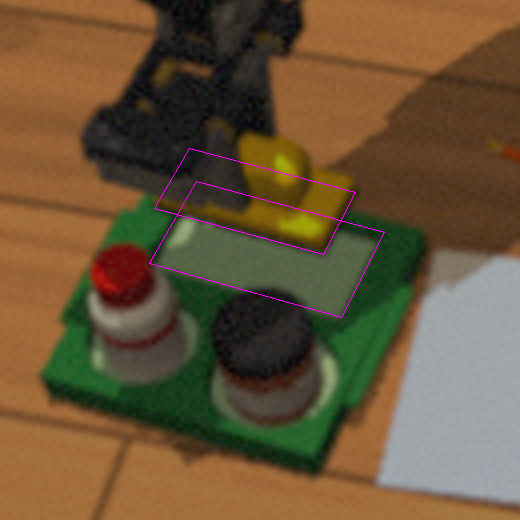

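View pics/ow8.png

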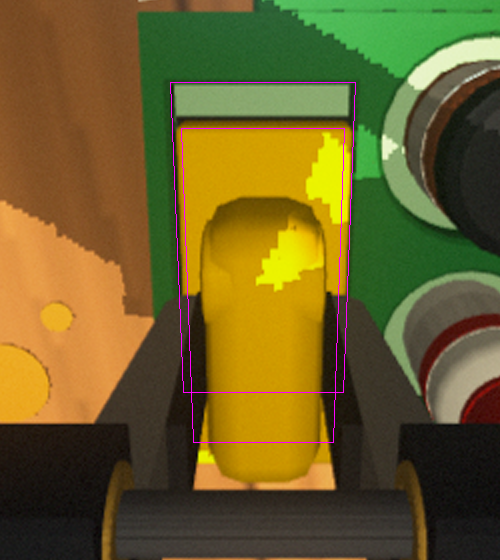

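```bash
python3 - <<'E'
from h import *; from poses import *; from ov import *
p=tf(green,[[-.042,0,0]])[0]
movel([p[0],p[1],.042],.12); g=movel([p[0],p[1],.028],.03,guard=7); print(g,get_tool_pos()); open_gripper(); movel([p[0],p[1],.2],.2)
snap("wrist","w9")
move_to([.5,0,.36],ori(90)); snap("wrist","w10");snap("side","d10");snap("scene","s10"); print(get_clock())
E
```

```text
True [ 0.42453051 -0.28968319  0.02958442]
52.5167
```

View pics/w9.png

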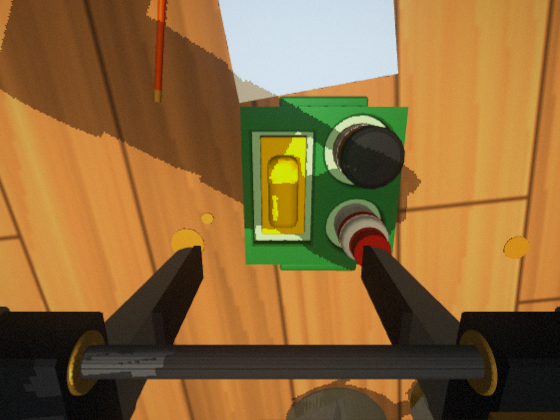

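View pics/d10.png

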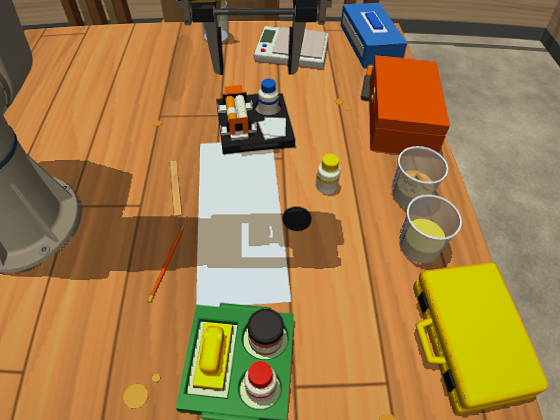

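View pics/s10.png

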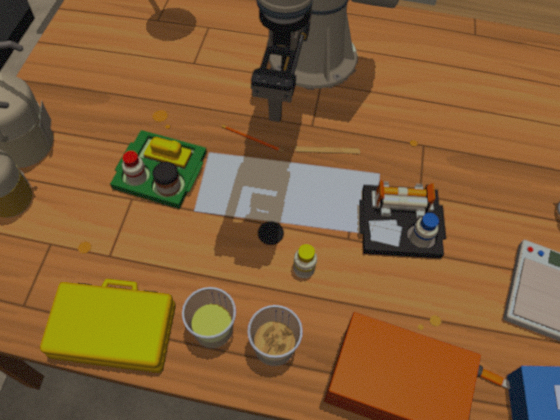

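The final pictures show every item in its place. The block lies flat in the long pocket (285,185 in the wrist view), and the jar and red bottle stand in their wells. The blue bottle and clipped cartridge are in the black tray, and the yellow bottle is where it started (305,258 in the scene view).

```bash
python3 -c "
from station import *
close_job(); print(get_clock())"
```

```text
the job is handed in; nothing more can be done
the job is handed in; nothing more can be done
```

Both kits are made up and the job is handed in, at about 52.5 s of the 134 s allowed.

- **Order:** I placed the slow hardener, then the cartridge, fast hardener, filler jar and sanding block. The bottles and the jar were lifted and set down upright, and the yellow-capped bottle was not touched.
- **Cartridge:** it reached the cradle floor, and a wrist picture after release shows both orange hook tips over its ends, 98 mm apart as when closed. A light tug stopped on its 4 N guard after about 1 mm. The force read back only −0.7 N, so the tug by itself proves little; I relied on the picture.
- **Final pictures:** all five items are seated, with the block flat and grit-side down in the long pocket. The yellow-capped bottle is where it started, and the gripper was clear of everything.
- **Failures:** no check failed, but the hand-in gives no verdict.

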